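# Pin the die set with the tapered pin

### The job

Take the red-headed tapered pin from the wooden block and drive it through the hole in the die set's cover, feeling for the hole of the loose brass ring hidden below, so that it pulls the ring into line with the base and stands fully home, collar flat on the cover, then let go. Go gently: never force it with more than about 50 N, touch the die set with nothing but the pin, and leave the other things where they are.

Things in the scene. Friction and masses are not known exactly. Their poses are not given: they have to be found in the camera images.
- die_set: Die set fixed to the table. Origin: underside centre, on the axis of its holes; z up. Foot 130 x 130 mm, the rest 120 x 120 mm. Teal base to 50 mm high, with a 17 mm bore on the axis down to a floor at 4 mm. Aluminium cover plate on four pillars, 63 to 75 mm high. Bolt heads 14 mm across, 6 mm high, on the cover's corners (48 mm out in x and y). Between base and cover floats a brass ring.
- cover_hole (a point): Centre of the 30 mm hole in the die set's cover, at the cover's top face, 75 mm above the table, on the axis of cover hole and base bore. Part of the brass ring's hole shows through it.
- ring_seat (a point): Point fixed on the axis of the die set, 62 mm high, level with the floating brass ring's top (ring 72 mm across, 51 to 62 mm high, hole 17 mm). The ring's own place is not given: at the start its hole is 11.5 to 13.5 mm off the axis, in any horizontal direction, so a tip lowered on the axis lands on brass. It slides any way on the level against about 5 N and stays put; it cannot lift.
- pin: The tapered pin: steel, red plastic head, about 0.25 kg, round, upright in its block. Origin: centre of its tip; z up to the head. From the tip: flat tip 5 mm across; cone to 16 mm across at 37 mm; 16 mm shank to 70 mm; collar 44 mm across, 70 to 78 mm; head 24 mm across, 78 to 124 mm, where it is gripped. Fully home, the collar rests on the cover and the tip is 5 mm above the table.
- pin_head (a point): Centre of the red head, half-way up it, on the pin's axis, 101 mm above the tip.
- pin_tip (a point): Centre of the pin's flat 5 mm tip.
- pin_block: Fixed wooden block, 70 (x) x 160 (y) x 85 mm high. Origin: underside centre. Two 20 mm holes, 80 mm apart along its y, hold the tapered pin (y = +40 mm) and a black-headed dowel (y = -40 mm), each hanging upright by its collar on the block's top.
- dowel_head (a point): Centre of the black head (24 mm across, 46 mm high) of the straight dowel in the wooden block; not needed.
- spare_ring: Loose spare brass ring, 44 mm across, 10 mm high, flat on the table; not needed.
- wrench: Loose steel wrench lying on the table; not needed.
- oil: Upright oil bottle, 56 mm across, 150 mm high; not needed.
- jar: Upright jar, 70 mm across, 80 mm high; not needed.
Not all that is in view belongs to the job. What is shaped like the pin but blue, purple or turquoise is not meant.

How it is judged (in metres and radians):
On the way, in this order (a step that is already met when the one before it is completed fails the run):
1. the pin is lifted clear of the block, its tip above 95 mm (height (world z) of pin_tip above 0.095 m), for 0.1 s.
2. the pin's tip has passed through the ring into the base bore (z of pin_tip in the frame of die_set below 0.045 m and horizontal distance between pin_tip and cover_hole below 0.007 m), for 0.05 s.
At the end, for the whole second after the job is handed in: The tapered pin stands in the die set through cover, ring and base, its tip less than 7.5 mm above the die set's underside (5 mm is fully home) and within 3 mm of the axis, its head within 5 mm of the axis, tilted under 0.06 rad, at rest and released (z of pin_tip in the frame of die_set below 0.0075 m and horizontal distance between pin_tip and cover_hole below 0.003 m and horizontal distance between pin_head and cover_hole below 0.005 m and angle between pin's own z axis and vertical below 0.06 rad and linear speed of pin below 0.02 m/s); the robot touches nothing.
It fails at once if the pin is pressed on the die set with more than 60 N (contact force between pin and die_set above 60 N).
It fails at once if the fingers push on the die set (over 4 N) (contact force between the fingers and die_set above 4 N).
It fails at once if the dowel, the spare ring, the wrench, the oil bottle, the jar: one is moved more than 25 mm (distance of any of dowel_head, spare_ring, wrench, oil, jar from where it was at the start of the episode above 0.025 m).
It also fails if it takes over 72 s, if anything falls off the work surface, if the arm or the gripper's body presses on something with over 40 N, if the wrist force passes 120 N, or if a joint passes its speed limit or range.

### The arm

A 6-joint arm with a two-finger parallel gripper is mounted at the origin on the work surface. World frame = base frame: x ahead of the robot, y to its left, z up, the work surface at z = 0. Lengths are in m, angles in degrees, forces in N, time in s.
With the tool pointing down it reaches from about 0.3 to 0.75 m from the base axis. Payload 8.5 kg.
Tool frame: the origin (TCP) lies at the very end of the fingers, on their centre line; the grasp point (between the pads) lies 19 mm behind it; z points along the fingers, y is the line along which they close (so a half turn about z gives the same grasp; the last joint's range is limited). The gripper opens to 85 mm and grips with 20 to 120 N. Pads are 22 mm wide; open, the fingers measure 114 mm over their backs; the gripper's body (76 mm by 85 mm) begins 54 mm behind the grasp point. The pads swing forward as they close: fully open they stand 13 mm farther back than shut.
Start: joints at [56.591, 21.807, 74.336, -0, 83.858, -12.336], TCP at [0.198, 0.513, 0.231] pointing down, gripper open.
Joint ranges: [-178.18, 178.18], [-50.72, 133.34], [12.68, 142.11], [-81.47, 261.47], [9.98, 163.14], [-165.26, 165.26]. Speed limits (degrees/s): [136.94, 136.94, 180, 180, 180, 180].

### API

Orientations are given as a 3x3 rotation matrix whose columns are the frame's x, y, z axes.
In Python, from rig import env, imaging gives the robot as it stands. The module is installed in compiled form; this text tells all that it offers.
- The arm moves only by the tool arm_command, never from a script. Its arguments are lists of equal length, an entry for each row: "turn": the turn, a rotation vector about the tool's x, y, z in units of 5 degrees (1.0 is 5 degrees), a list of three; "xyz": the shift along the tool's x, y, z in units of 50 mm (1.0 is 50 mm), a list of three; "claw": the finger opening in mm, from 0 to 85.4. A call has 1 to 12 rows; each row shifts and turns the commanded pose from where the row before left it, along the tool's axes as they then stand; what a row does not reach is not made up. A row lasts 1/10 s, in which the tool goes at most 50 mm and 8.59 degrees, less where a joint would pass 70% of its speed; a pose out of reach is approached as far as the arm can. A call is refused whole if a number of a shift passes 1 or a number of a turn 1, either way. A call with a gripper value outside its range is refused whole. The fingers move at their own pace and stop on an object; "squeeze" is the grip in N (left out, the last holds). Time passes only in rows, so rows that do not move let the fingers close. It gives the time, the measured TCP pose, the force, the opening and the grip force at its end, in the units of the state.
- env.observe(): the state, without advancing time (a new reading comes with each control period).
- imaging.get_image(name): name is "scene" or "top" or "wrist"; returns (picture, depth): 420x560x3 uint8, blue, green, red; 420x560 float32, m along the optical axis (not along the pixel's ray), 0 where there is no reading.
- imaging.camera_info(name): a dict with "camera_matrix" (3x3 intrinsics, pixels), "rvec" (rotation vector, rad) and "tvec" (3), from world to camera coordinates, as OpenCV has them. Camera axes: x right, y down, z forward; pixel columns grow to the right and rows downward; lengths in m; the calibration is good to about 2 mm. A picture is of the moment at which its call begins: read the wrist's pose just before it. camera_info takes no time and is no camera call; for the wrist camera it gives the pose at the moment of the call.
- env.close_job(): hands the job in; it is judged then, once.
The state is a dict: "time_s": time; "q": joint angles; "qvel": joint speeds; "joint_efforts": joint torques, N m; "position": TCP position; "tool_rot": TCP orientation; "ft_force": force on the tool from outside, world axes, zero at the start; "wrist_torque": the same for the moment, N m; "grip_width": finger opening in m; "gripper_force": force on a finger pad.
Only numpy, scipy, OpenCV 4.12 (cv2) and the standard library are available. Lean on these libraries where they do the work, as an engineer would, in place of code of your own. Each camera call takes 0.05 s, during which the arm holds its last target. There are 200 camera calls.

## Working session

There is one attempt and no reset: what is moved stays moved. The work goes in short steps, Python scripts to look and compute and a tool call to move; the robot and the scene stay as the last step left them, time stands still between calls to the robot, and variables do not carry over. Pictures are saved under pics/ and viewed, at most 10 in all, crops included, and the job is handed in when it is done.

Besides the shell and the picture viewer there is one more tool, called after ">>>" as a command line: name --argument value ..., lists and objects as JSON in quotes. arm_command: Moves the arm, as the interface text tells. Its arguments: {"type":"object","properties":{"turn":{"type":"array"},"xyz":{"type":"array"},"claw":{"type":"array"},"squeeze":{"type":"number"}},"required":["turn","xyz","claw"]}

```bash
mkdir -p pics; cat > h.py <<'E'
import numpy as np, cv2
from rig import env, imaging
def cam(n):
    i=imaging.camera_info(n); K=np.array(i["camera_matrix"]); R=cv2.Rodrigues(np.array(i["rvec"],float))[0]; t=np.array(i["tvec"],float).ravel()
    return K,R,t
def cloud(n):
    K,R,t=cam(n); im,d=imaging.get_image(n)
    v,u=np.indices(d.shape); P=np.stack([(u-K[0,2])/K[0,0]*d,(v-K[1,2])/K[1,1]*d,d],-1)
    W=(P-t)@R; W[d==0]=np.nan
    return im,d,W
def ray(n,u,v,z):
    K,R,t=cam(n); c=-R.T@t; r=R.T@np.linalg.inv(K)@np.array([u,v,1.]); return c+r*(z-c[2])/r[2]
E
python3 - <<'E'
from h import *
for n in("top","scene"):
    im,d,W=cloud(n); cv2.imwrite(f"pics/{n}.png",im); np.savez(f"{n}.npz",im=im,W=W)
s=env.observe(); print(s["time_s"],s["position"],s["tool_rot"],s["ft_force"])
E
```

```text
0.1 [0.19759712 0.512986   0.23076821] [[-9.33131101e-01  3.59535526e-01 -7.44137978e-04]
 [ 3.59536179e-01  9.33130465e-01 -1.12701053e-03]
 [ 2.89177496e-04 -1.31919310e-03 -9.99999088e-01]] [-0.00371282  0.16784972 -0.30861741]
```

View pics/top.png

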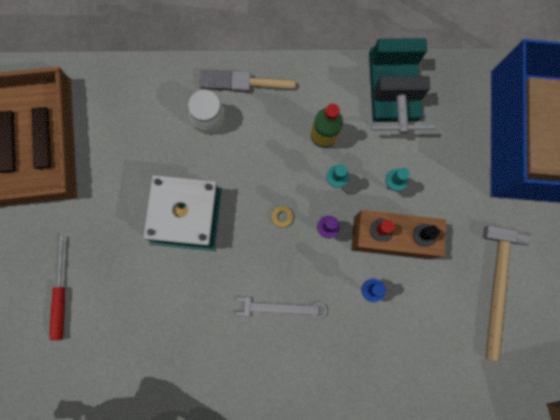

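View pics/scene.png

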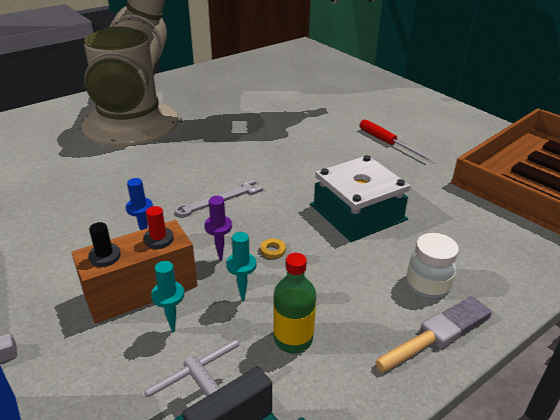

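The top view shows the red head at about (386,228), the cover hole at (181,210), and the dowel at (427,234). The decoys are at (330,227), (374,290), (339,176) and (398,179). Next I'll get world positions.

```bash
python3 - <<'E'
from h import *
a=np.load("top.npz"); im,W=a["im"].astype(int),a["W"]
b,g,r=im[...,0],im[...,1],im[...,2]; v,u=np.indices(b.shape)
def loc(m,z0,z1,name):
    m=m&(W[...,2]>z0)&(W[...,2]<z1); p=W[m]; print(name,m.sum(),p.mean(0).round(4),p.min(0).round(4),p.max(0).round(4)); return m,p
box=lambda x0,x1,y0,y1:(u>=x0)&(u<x1)&(v>=y0)&(v<y1)
m,p=loc((r>120)&(g<70)&(b<70)&box(365,410,210,245),.13,.15,"red top")
c=cv2.minAreaRect(p[:,:2].astype(np.float32));print(c)
m,p=loc(box(130,230,165,260),.068,.083,"cover"); print("coverrect",cv2.minAreaRect((p[:,:2]*1000).astype(np.float32)),np.median(p[:,2]))
# hole
mm=(box(160,205,190,232))&(W[...,2]<.070); q=W[mm];print("hole lower px",mm.sum(),u[mm].mean(),v[mm].mean(),u[mm].min(),u[mm].max(),v[mm].min(),v[mm].max())
print("hole ray",ray("top",u[mm].mean(),v[mm].mean(),.075))
m,p=loc(box(345,455,205,262),.078,.09,"block"); print(cv2.minAreaRect((p[:,:2]*1000).astype(np.float32)))
loc(box(412,442,220,246),.13,.15,"dowel top")
for n,x in dict(purple=(315,345,214,242),blue=(360,390,278,304),t1=(325,352,162,190),t2=(384,412,165,192),oil=(308,345,100,150)).items(): loc(box(*x),.08,.2,n)
E
```

```text
red top 116 [ 0.5396 -0.1853  0.1388] [ 0.53   -0.1959  0.1347] [ 0.5497 -0.1752  0.1427]
((0.539643406867981, -0.1853957623243332), (0.01986919343471527, 0.020413419231772423), 39.4072380065918)
cover 3894 [0.5851 0.1899 0.0751] [0.5198 0.1236 0.0681] [0.6525 0.2565 0.083 ]
coverrect ((586.2350463867188, 190.18243408203125), (121.24737548828125, 120.74755096435547), 83.2251968383789) 0.0749475629993918
hole lower px 187 179.46524064171123 210.03208556149733 163 199 203 226
hole ray [0.58508153 0.18960484 0.075     ]
block 2348 [ 0.5324 -0.222   0.0847] [ 0.4884 -0.309   0.0782] [ 0.5778 -0.1405  0.09  ]
((533.5685424804688, -224.69952392578125), (161.56930541992188, 70.73849487304688), 82.39657592773438)
dowel top 156 [ 0.528  -0.2628  0.1379] [ 0.5165 -0.2747  0.1303] [ 0.5395 -0.2517  0.1429]
purple 210 [ 0.5463 -0.0863  0.1133] [ 0.5283 -0.1069  0.0801] [ 0.5605 -0.0712  0.1276]
blue 222 [ 0.4291 -0.1631  0.1139] [ 0.4093 -0.1797  0.08  ] [ 0.4492 -0.1458  0.1271]
t1 214 [ 0.6428 -0.1075  0.1136] [ 0.6271 -0.13    0.0801] [ 0.6587 -0.0898  0.1276]
t2 236 [ 0.6345 -0.2195  0.1115] [ 0.6193 -0.2379  0.08  ] [ 0.6508 -0.2059  0.1271]
oil 727 [ 0.7426 -0.0915  0.1143] [ 0.7231 -0.1216  0.0801] [ 0.7766 -0.0673  0.1538]
```

>>> arm_command --turn '[[0,0,0],[0,0,0],[0,0,0],[0,0,0],[0,0,0],[0,0,0],[0,0,0],[0,0,0],[0,0,0],[0,0,0],[0,0,0],[0,0,0]]' --xyz '[[-0.35,-0.33,0],[-0.7,-0.65,0],[-0.7,-0.65,0],[-0.7,-0.65,0],[-0.7,-0.65,0],[-0.7,-0.65,0],[-0.7,-0.65,0],[-0.7,-0.65,0],[-0.7,-0.65,0],[-0.7,-0.65,0],[-0.7,-0.65,0],[-0.7,-0.65,0]]' --claw '[85,85,85,85,85,85,85,85,85,85,85,85]'

```text
time_s: 1.3
position: [0.4392, 0.0175, 0.2312]
tool_rot: [[-0.933, 0.36, -0.0], [0.36, 0.933, 0.0], [0.0, 0.0, -1.0]]
ft_force: [1.0, 0.9, 0.5]
grip_width: 0.085
gripper_force: 0.0
```

>>> arm_command --turn '[[0,0,1],[0,0,1],[0,0,1],[0,0,1],[0,0,1],[0,0,1],[0,0,1],[0,0,1],[0,0,1],[0,0,1],[0,0,1],[0,0,1]]' --xyz '[[0,0,0],[0,0,0],[0,0,0],[0,0,0],[0,0,0],[0,0,0],[0,0,0],[0,0,0],[0,0,0],[0,0,0],[0,0,0],[0,0,0]]' --claw '[85,85,85,85,85,85,85,85,85,85,85,85]'

```text
time_s: 2.5
position: [0.4387, 0.0195, 0.2311]
tool_rot: [[-0.152, 0.988, -0.001], [0.988, 0.152, 0.0], [0.0, -0.001, -1.0]]
ft_force: [-0.4, -0.5, -0.1]
grip_width: 0.0847
gripper_force: 0.0
```

>>> arm_command --turn '[[0,0,1],[0,0,1],[0,0,1],[0,0,0.5],[0,0,0]]' --xyz '[[0,0,0],[0,0,0],[0,0,0],[0,0,0],[0,0,0]]' --claw '[85,85,85,85,85]'

```text
time_s: 3.0
position: [0.4387, 0.0195, 0.2311]
tool_rot: [[0.149, 0.989, -0.001], [0.989, -0.149, 0.0], [0.0, -0.001, -1.0]]
ft_force: [0.6, -0.1, -0.4]
grip_width: 0.085
gripper_force: 0.0
```

>>> arm_command --turn '[[0,0,0],[0,0,0],[0,0,0],[0,0,0],[0,0,0],[0,0,0],[0,0,0],[0,0,0]]' --xyz '[[-0.627,0.435,0],[-0.627,0.435,0],[-0.627,0.435,0],[-0.627,0.435,0],[-0.627,0.435,0],[-0.62,0.435,0],[0,0,0],[0,0,0]]' --claw '[85,85,85,85,85,85,85,85]'

```text
time_s: 3.8
position: [0.5398, -0.186, 0.2306]
tool_rot: [[0.149, 0.989, -0.001], [0.989, -0.149, 0.001], [0.001, -0.001, -1.0]]
ft_force: [0.3, 0.1, -1.1]
grip_width: 0.0849
gripper_force: 0.0
```

```bash
python3 - <<'E'
from h import *
s=env.observe(); print(s["position"]); im,d,W=cloud("wrist"); cv2.imwrite("pics/w1.png",im)
i=im.astype(int); m=(i[...,2]>100)&(i[...,1]<70)&(i[...,0]<70)&(W[...,2]>.134)&(W[...,2]<.15); p=W[m]
print(m.sum(),p.mean(0),cv2.minEnclosingCircle(p[:,:2].astype(np.float32)))
E
```

```text
[ 0.53978046 -0.18597757  0.23061845]
956 [ 0.54040962 -0.1863126   0.13890367] ((0.5399478673934937, -0.18703442811965942), 0.01206458080559969)
```

View pics/w1.png

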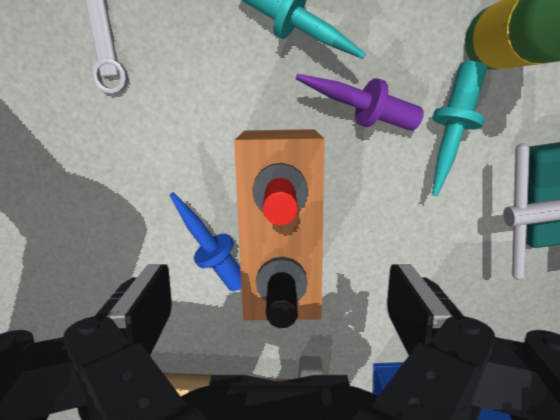

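The wrist view shows the red head at (281,203), between the pads' closing line and clear of the decoys. Now descending and gripping.

>>> arm_command --turn '[[0,0,0],[0,0,0],[0,0,0],[0,0,0],[0,0,0],[0,0,0],[0,0,0]]' --xyz '[[-0.015,0,0.5],[0,0,0.5],[0,0,0.5],[0,0,0.5],[0,0,0.4],[0,0,0.19],[0,0,0]]' --claw '[80,75,70,60,60,60,60]'

```text
time_s: 4.55
position: [0.5393, -0.1854, 0.1013]
tool_rot: [[0.148, 0.989, -0.002], [0.989, -0.148, 0.001], [0.001, -0.002, -1.0]]
ft_force: [-0.3, -0.4, -0.1]
grip_width: 0.0599
gripper_force: 0.0
```

>>> arm_command --turn '[[0,0,0],[0,0,0],[0,0,0],[0,0,0],[0,0,0],[0,0,0],[0,0,0],[0,0,0],[0,0,0],[0,0,0]]' --xyz '[[0,0,0],[0,0,0],[0,0,0],[0,0,0],[0,0,0],[0,0,0],[0,0,0],[0,0,0],[0,0,0],[0,0,0]]' --claw '[20,15,15,15,15,15,15,15,15,15]' --squeeze 80

```text
time_s: 5.55
position: [0.5403, -0.1865, 0.1031]
tool_rot: [[0.149, 0.989, 0.002], [0.989, -0.149, -0.001], [-0.001, 0.002, -1.0]]
ft_force: [-0.6, 1.0, 6.9]
grip_width: 0.0224
gripper_force: 78.0
```

>>> arm_command --turn '[[0,0,0],[0,0,0],[0,0,0],[0,0,0],[0,0,0],[0,0,0],[0,0,0],[0,0,0],[0,0,0],[0,0,0]]' --xyz '[[0,0,-0.1],[0,0,-0.2],[0,0,-0.4],[0,0,-0.4],[0,0,-0.4],[0,0,-0.4],[0,0,-0.4],[0,0,-0.4],[0,0,-0.4],[0,0,-0.1]]' --claw '[15,15,15,15,15,15,15,15,15,15]'

```text
time_s: 6.55
position: [0.5402, -0.1866, 0.2644]
tool_rot: [[0.149, 0.989, 0.003], [0.989, -0.149, -0.002], [-0.002, 0.004, -1.0]]
ft_force: [0.6, 0.6, -2.9]
grip_width: 0.0222
gripper_force: 78.5
```

>>> arm_command --turn '[[0,0,0],[0,0,0],[0,0,0],[0,0,0],[0,0,0],[0,0,0],[0,0,0],[0,0,0],[0,0,0],[0,0,0],[0,0,0],[0,0,0]]' --xyz '[[0.2,0,0],[0.5,-0.03,0],[0.6,-0.03,0],[0.6,-0.03,0],[0.7,-0.03,0],[0.7,-0.03,0],[0.7,-0.03,0],[0.7,-0.03,0],[0.5,-0.02,0],[0.3,0,0],[0.1,0,0],[0,0,0]]' --claw '[15,15,15,15,15,15,15,15,15,15,15,15]'

```text
time_s: 7.75
position: [0.57, 0.0923, 0.2613]
tool_rot: [[0.149, 0.989, -0.001], [0.989, -0.149, -0.0], [-0.0, -0.001, -1.0]]
ft_force: [-0.0, -0.3, -2.5]
grip_width: 0.0225
gripper_force: 78.5
```

```bash
python3 - <<'E'
from h import *
s=env.observe(); print(s["position"],s["ft_force"],s["grip_width"]); im,d,W=cloud("wrist"); cv2.imwrite("pics/w2.png",im); np.savez("w2.npz",im=im,W=W)
K,R,t=cam("wrist"); np.savez("w2cam.npz",K=K,R=R,t=t)
E
```

```text
[0.57004706 0.09228137 0.26127324] [-0.00773446 -0.32240287 -2.45935061] 0.022538295822494406
```

View pics/w2.png

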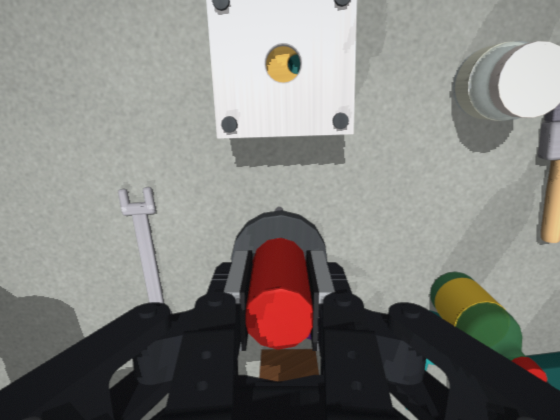

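```bash
python3 - <<'E'
from h import *
from scipy.optimize import least_squares
a=np.load("w2.npz"); im=a["im"].astype(int); W=a["W"]; c=np.load("w2cam.npz"); K,R,t=c["K"],c["R"],c["t"]
def ray(u,v,z):
    cc=-R.T@t; r=np.stack([u,v,np.ones_like(u)],-1).astype(float)@np.linalg.inv(K).T@R; return cc+r*((z-cc[2])/r[:,2])[:,None]
v,u=np.indices(im.shape[:2]); box=(u>258)&(u<308)&(v>38)&(v<88)
b,g,r=[im[...,k] for k in range(3)]
sat=im.max(-1)-im.min(-1)
hole=((sat>50)|(im.max(-1)<100))&box
hole=cv2.morphologyEx(hole.astype(np.uint8),cv2.MORPH_OPEN,np.ones((3,3)))
cs=max(cv2.findContours(hole,0,cv2.CHAIN_APPROX_NONE)[0],key=cv2.contourArea)[:,0]
def fit(P,rad=None):
    f=lambda p:np.hypot(P[:,0]-p[0],P[:,1]-p[1])-(rad or p[2])
    s=least_squares(f,[*P[:,:2].mean(0),.01],loss="soft_l1",f_scale=.0005); return s.x.round(4),np.abs(s.fun).mean().round(5)
P=ray(cs[:,0],cs[:,1],.075); print("cover hole",fit(P),fit(P,.015))
brass=(r>130)&(b<100)&(r-b>70)&(hole>0); dark=(hole>0)&(r<120)
print(hole.sum(),brass.sum(),dark.sum())
# boundary brass->dark
e=(cv2.dilate(brass.astype(np.uint8),np.ones((3,3)))>0)&dark
ev,eu=np.where(e); Q=ray(eu,ev,.062); f0=fit(P)[0]
print(len(Q)); print("ring",fit(Q),fit(Q,.0085))
print(u[dark].min(),u[dark].max(),v[dark].min(),v[dark].max())
m=(W[...,2]>.07)&(W[...,2]<.08)&(u>200)&(u<365)&(v<145); print("cover z",np.median(W[m][:,2]))
cv2.imwrite("pics/w2c.png",cv2.resize(a["im"][28:98,248:318],None,fx=7,fy=7,interpolation=cv2.INTER_CUBIC))
E
```

```text
cover hole (array([0.5878, 0.1862, 0.0138]), np.float64(0.00034)) (array([0.5874, 0.1867, 0.01  ]), np.float64(0.00125))
955 606 199
22
ring (array([0.6011, 0.1861, 0.0087]), np.float64(0.00019)) (array([0.6008, 0.1862, 0.01  ]), np.float64(0.0002))
268 299 53 72
cover z 0.07518031692222754
```

View pics/w2c.png

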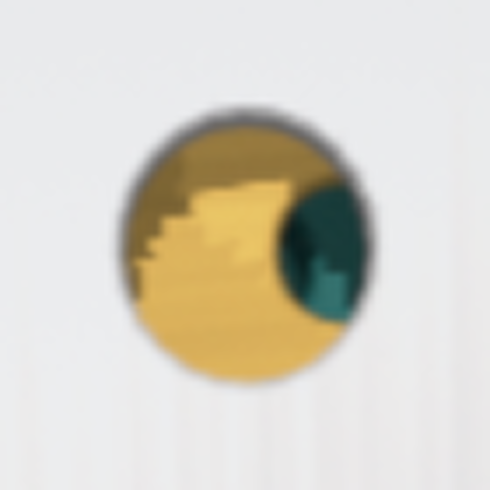

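```bash
python3 - <<'E'
from h import *
a=np.load("w2.npz"); im=a["im"].astype(int); W=a["W"]; c=np.load("w2cam.npz"); K,R,t=c["K"],c["R"],c["t"]
def ray(uv,z):
    uv=np.asarray(uv,float); cc=-R.T@t; r=np.c_[uv,np.ones(len(uv))]@np.linalg.inv(K).T@R; return (cc+r*((z-cc[2])/r[:,2])[:,None])
E=ray([[264.4,63],[301.1,63],[282.7,42.5],[282.7,82.2]],.075);print(E.round(4),E.mean(0), -R.T@t)
g=im.min(-1); v,u=np.indices(g.shape)
hole=((g<180)&(u>255)&(u<310)&(v>35)&(v<90)).astype(np.uint8)
cs=max(cv2.findContours(hole,0,cv2.CHAIN_APPROX_NONE)[0],key=cv2.contourArea)[:,0]
print(cv2.minEnclosingCircle((ray(cs,.075)[:,:2]*1000).astype(np.float32)))
# bolts at bottom & top: dark blobs, top face z=.081
dk=((im.max(-1)<90)&(v<145)&(u>205)&(u<360)).astype(np.uint8)
n,l,st,ce=cv2.connectedComponentsWithStats(dk)
for k in range(1,n):
    if st[k,4]>80: print(st[k],ce[k],ray([ce[k]],.08).round(4))
E
```

```text
[[0.5727 0.1894 0.075 ]
 [0.603  0.1848 0.075 ]
 [0.5902 0.2028 0.075 ]
 [0.5856 0.172  0.075 ]] [0.5878803 0.1872682 0.075    ] [0.58120604 0.16111556 0.4041724 ]
((587.8906860351562, 187.15740966796875), 15.426048278808594)
[288  54  12  18 157] [293.79617834  61.95541401] [[0.5969 0.1862 0.08  ]]
[333 114  13  15  99] [339.95959596 121.93939394] [[0.6293 0.1324 0.08  ]]
```

The crop shows the cover hole with the ring's hole displaced to the right, about 13 mm toward world +x. I'll move the tip over the point about 8.5 mm from the axis on that side.

>>> arm_command --turn '[[0,0,0],[0,0,0],[0,0,0],[0,0,0],[0,0,0],[0,0,0],[0,0,0],[0,0,0],[0,0,0],[0,0,0],[0,0,0],[0,0,0]]' --xyz '[[0.2,0.03,0],[0.4,0.05,0],[0.5,0.05,0],[0.45,0.05,0],[0.3,0.05,0],[0.1,0,0.2],[0,0,0.4],[0,0,0.4],[0,0,0.4],[0,0,0.2],[0,0,0],[0,0,0]]' --claw '[15,15,15,15,15,15,15,15,15,15,15,15]'

```text
time_s: 9.0
position: [0.5964, 0.1866, 0.1825]
tool_rot: [[0.149, 0.989, 0.001], [0.989, -0.149, 0.0], [0.0, 0.001, -1.0]]
ft_force: [-1.2, 0.5, -3.1]
grip_width: 0.0223
gripper_force: 78.6
```

```bash
python3 - <<'E'
from h import *
s=env.observe(); print(s["position"],s["ft_force"]); im,d,W=cloud("scene"); cv2.imwrite("pics/s2.png",cv2.resize(im[90:260,290:430],None,fx=3.5,fy=3.5,interpolation=cv2.INTER_CUBIC)); np.savez("s2.npz",im=im,W=W)
print(cam("scene"))
E
```

```text
[0.59639654 0.18660839 0.1824767 ] [-1.18468231  0.50780966 -3.11561165]
(array([[531.04843859,   0.        , 276.90041875],
       [  0.        , 531.04843859, 212.55059033],
       [  0.        ,   0.        ,   1.        ]]), array([[ 0.6021691 ,  0.79833667,  0.00713662],
       [ 0.47862113, -0.35383077, -0.80357053],
       [-0.63899466,  0.48730108, -0.59516676]]), array([-0.35315302, -0.21595817,  1.27780035]))
```

View pics/s2.png

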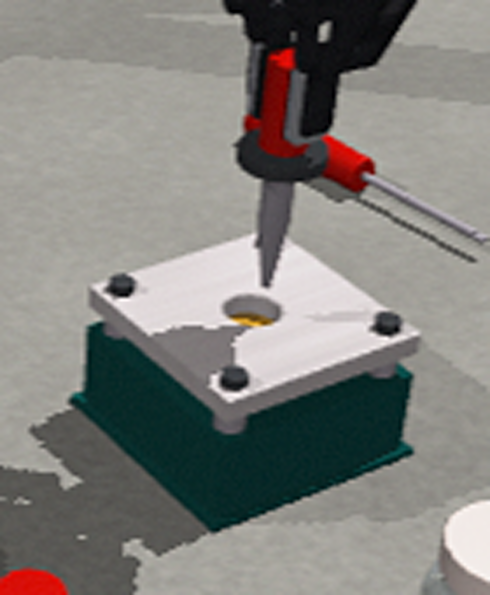

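The view shows the pin upright in the grip, tip at crop (266,285) and hole at crop (251,310). I'll check that against the projection.

```bash
python3 - <<'E'
from h import *
K,R,t=cam("scene")
def pr(p): q=K@(R@np.array(p)+t); q=q[:2]/q[2]; return ((q-[290,90])*3.5).round(1)
for h in(.0945,.1725,.2185): print(h,pr([.5964,.1866,h]))
for n,p in dict(holeW=(.5879,.1872,.075),holeT=(.5858,.190,.075)).items(): print(n,pr(p))
import itertools
for z in (-7.,):
  for ax in((.5879,.1872),(.5858,.190)):
    c,s=np.cos(np.radians(z)),np.sin(np.radians(z))
    for a,b in itertools.product((-.048,.048),repeat=2): print(ax,pr([ax[0]+c*a-s*b,ax[1]+s*a+c*b,.081]))
E
```

```text
0.0945 [264.7 284.3]
0.1725 [282.2 145.1]
0.2185 [293.4  55.9]
holeW [249.7 309.3]
holeT [250.7 305.7]
(0.5879, 0.1872) [119.5 280.2]
(0.5879, 0.1872) [267.9 233.7]
(0.5879, 0.1872) [231.9 372.7]
(0.5879, 0.1872) [386.2 319. ]
(0.5858, 0.19) [120.9 276.8]
(0.5858, 0.19) [268.8 230.5]
(0.5858, 0.19) [233.1 368.8]
(0.5858, 0.19) [386.8 315.3]
```

>>> arm_command --turn '[[0,0,0],[0,0,0],[0,0,0],[0,0,0],[0,0,0],[0,0,0],[0,0,0],[0,0,0],[0,0,0],[0,0,0]]' --xyz '[[0,0,0.1],[0,0,0.1],[0,0,0.1],[0,0,0.1],[0,0,0.1],[0,0,0.07],[0,0,0.06],[0,0,0.04],[0,0,0],[0,0,0]]' --claw '[15,15,15,15,15,15,15,15,15,15]'

```text
time_s: 10.05
position: [0.5962, 0.1869, 0.1485]
tool_rot: [[0.149, 0.989, 0.0], [0.989, -0.149, 0.0], [0.0, 0.0, -1.0]]
ft_force: [0.2, 0.6, -3.1]
grip_width: 0.0224
gripper_force: 78.6
```

>>> arm_command --turn '[[0,0,0],[0,0,0],[0,0,0],[0,0,0]]' --xyz '[[0,0,0.04],[0,0,0.04],[0,0,0],[0,0,0]]' --claw '[15,15,15,15]'

```text
time_s: 10.45
position: [0.5961, 0.1869, 0.1443]
tool_rot: [[0.149, 0.989, -0.0], [0.989, -0.149, -0.0], [-0.0, -0.0, -1.0]]
ft_force: [-0.0, 0.6, -2.7]
grip_width: 0.0224
gripper_force: 78.6
```

>>> arm_command --turn '[[0,0,0],[0,0,0],[0,0,0],[0,0,0],[0,0,0],[0,0,0],[0,0,0],[0,0,0]]' --xyz '[[-0.003,-0.027,0],[-0.003,-0.027,0],[-0.003,-0.027,0],[-0.003,-0.027,0],[-0.003,-0.027,0],[-0.003,-0.027,0],[0,0,0],[0,0,0]]' --claw '[15,15,15,15,15,15,15,15]'

```text
time_s: 11.25
position: [0.5885, 0.1872, 0.1446]
tool_rot: [[0.149, 0.989, 0.002], [0.989, -0.149, 0.0], [0.0, 0.002, -1.0]]
ft_force: [4.6, -0.0, -3.8]
grip_width: 0.0224
gripper_force: 78.5
```

The 4.6 N sideways force shows the ring is caught and dragging. Descending on the axis.

>>> arm_command --turn '[[0,0,0],[0,0,0],[0,0,0],[0,0,0],[0,0,0],[0,0,0],[0,0,0]]' --xyz '[[0,0,0.05],[0,0,0.05],[0,0,0.05],[0,0,0.05],[0,0,0.05],[0,0,0],[0,0,0]]' --claw '[15,15,15,15,15,15,15]'

```text
time_s: 11.95
position: [0.5882, 0.1874, 0.1318]
tool_rot: [[0.149, 0.989, 0.001], [0.989, -0.149, 0.0], [0.001, 0.001, -1.0]]
ft_force: [5.8, 0.5, -1.7]
grip_width: 0.0221
gripper_force: 78.8
```

Tip is at about 44 mm, in the bore. Continuing gently.

>>> arm_command --turn '[[0,0,0],[0,0,0],[0,0,0],[0,0,0],[0,0,0],[0,0,0],[0,0,0],[0,0,0]]' --xyz '[[0,0,0.05],[0,0,0.05],[0,0,0.05],[0,0,0.05],[0,0,0.05],[0,0,0.05],[0,0,0],[0,0,0]]' --claw '[15,15,15,15,15,15,15,15]'

```text
time_s: 12.75
position: [0.588, 0.1875, 0.1166]
tool_rot: [[0.149, 0.989, 0.0], [0.989, -0.149, 0.001], [0.001, 0.0, -1.0]]
ft_force: [4.9, 1.3, -2.5]
grip_width: 0.0221
gripper_force: 78.8
```

>>> arm_command --turn '[[0,0,0],[0,0,0],[0,0,0],[0,0,0],[0,0,0],[0,0,0]]' --xyz '[[0,0,0.03],[0,0,0.03],[0,0,0.03],[0,0,0.03],[0,0,0],[0,0,0]]' --claw '[15,15,15,15,15,15]'

```text
time_s: 13.35
position: [0.588, 0.1876, 0.1106]
tool_rot: [[0.149, 0.989, 0.0], [0.989, -0.149, 0.001], [0.001, 0.0, -1.0]]
ft_force: [5.1, 2.6, -2.2]
grip_width: 0.0225
gripper_force: 79.0
```

>>> arm_command --turn '[[0,0,0],[0,0,0],[0,0,0],[0,0,0],[0,0,0],[0,0,0]]' --xyz '[[0,0,0.03],[0,0,0.03],[0,0,0.03],[0,0,0],[0,0,0],[0,0,0]]' --claw '[15,15,15,15,15,15]'

```text
time_s: 13.95
position: [0.588, 0.1877, 0.1061]
tool_rot: [[0.149, 0.989, 0.0], [0.989, -0.149, 0.001], [0.001, 0.0, -1.0]]
ft_force: [5.4, 2.3, -2.1]
grip_width: 0.0221
gripper_force: 79.0
```

>>> arm_command --turn '[[0,0,0],[0,0,0],[0,0,0],[0,0,0],[0,0,0]]' --xyz '[[0,0,0.03],[0,0,0.03],[0,0,0.03],[0,0,0],[0,0,0]]' --claw '[15,15,15,15,15]'

```text
time_s: 14.45
position: [0.5879, 0.1877, 0.1016]
tool_rot: [[0.149, 0.989, 0.0], [0.989, -0.149, 0.001], [0.001, -0.0, -1.0]]
ft_force: [4.4, 2.8, -1.1]
grip_width: 0.0225
gripper_force: 79.1
```

>>> arm_command --turn '[[0,0,0],[0,0,0],[0,0,0],[0,0,0],[0,0,0]]' --xyz '[[0,0,0.03],[0,0,0.03],[0,0,0.03],[0,0,0],[0,0,0]]' --claw '[15,15,15,15,15]'

```text
time_s: 14.95
position: [0.5878, 0.1876, 0.0971]
tool_rot: [[0.149, 0.989, -0.0], [0.989, -0.149, 0.001], [0.001, -0.0, -1.0]]
ft_force: [3.7, 3.8, -0.7]
grip_width: 0.0221
gripper_force: 79.1
```

>>> arm_command --turn '[[0,0,0],[0,0,0],[0,0,0],[0,0,0]]' --xyz '[[0,0,0.03],[0,0,0.02],[0,0,0],[0,0,0]]' --claw '[15,15,15,15]'

```text
time_s: 15.35
position: [0.5877, 0.1876, 0.0946]
tool_rot: [[0.149, 0.989, -0.0], [0.989, -0.149, 0.001], [0.001, -0.001, -1.0]]
ft_force: [3.5, 3.4, -0.5]
grip_width: 0.0225
gripper_force: 79.1
```

>>> arm_command --turn '[[0,0,0],[0,0,0],[0,0,0],[0,0,0]]' --xyz '[[0,0,0.02],[0,0,0.01],[0,0,0],[0,0,0]]' --claw '[15,15,15,15]'

```text
time_s: 15.75
position: [0.5878, 0.1877, 0.0933]
tool_rot: [[0.149, 0.989, -0.0], [0.989, -0.149, 0.001], [0.001, -0.0, -1.0]]
ft_force: [3.0, 3.3, 0.8]
grip_width: 0.022
gripper_force: 79.2
```

>>> arm_command --turn '[[0,0,0],[0,0,0],[0,0,0],[0,0,0]]' --xyz '[[0,0,0.01],[0,0,0.01],[0,0,0],[0,0,0]]' --claw '[15,15,15,15]'

```text
time_s: 16.15
position: [0.5878, 0.1877, 0.0932]
tool_rot: [[0.149, 0.989, 0.001], [0.989, -0.149, 0.001], [0.001, 0.0, -1.0]]
ft_force: [1.1, 3.8, 7.8]
grip_width: 0.0219
gripper_force: 80.0
```

The collar is seated: travel stopped with Fz rising to about 8–10 N. Releasing and rising.

>>> arm_command --turn '[[0,0,0],[0,0,0],[0,0,0],[0,0,0],[0,0,0],[0,0,0],[0,0,0],[0,0,0]]' --xyz '[[0,0,0],[0,0,0],[0,0,0],[0,0,0],[0,0,0],[0,0,0],[0,0,0],[0,0,0]]' --claw '[24,28,32,36,40,45,50,50]'

```text
time_s: 16.95
position: [0.5879, 0.1872, 0.0923]
tool_rot: [[0.149, 0.989, -0.0], [0.989, -0.149, -0.0], [-0.0, -0.0, -1.0]]
ft_force: [-0.2, 0.1, -0.4]
grip_width: 0.0498
gripper_force: 0.0
```

>>> arm_command --turn '[[0,0,0],[0,0,0],[0,0,0],[0,0,0],[0,0,0],[0,0,0],[0,0,0],[0,0,0]]' --xyz '[[0,0,-0.1],[0,0,-0.2],[0,0,-0.4],[0,0,-0.5],[0,0,-0.5],[0,0,-0.5],[0,0,-0.2],[-0.5,0,0]]' --claw '[50,50,50,50,50,50,50,50]'

```text
time_s: 17.75
position: [0.5846, 0.1641, 0.2142]
tool_rot: [[0.146, 0.989, 0.004], [0.989, -0.146, 0.001], [0.001, 0.004, -1.0]]
ft_force: [0.4, -1.3, -0.1]
grip_width: 0.0501
gripper_force: 0.0
```

```bash
python3 - <<'E'
from h import *
im,d,W=cloud("scene"); cv2.imwrite("pics/s3.png",cv2.resize(im[90:260,290:430],None,fx=3.5,fy=3.5,interpolation=cv2.INTER_CUBIC))
i=im.astype(int);v,u=np.indices(d.shape); m=(i[...,2]>100)&(i[...,1]<60)&(u>330)&(u<385)&(v>110)&(v<190)&(abs(W[...,0]-.588)<.05)&(abs(W[...,1]-.187)<.05); print(m.sum(),np.nanmax(W[m][:,2]),np.nanpercentile(W[m][:,2],95))
print(env.observe()["position"])
E
```

```text
318 0.1311387878544886 0.12969673936150136
[0.58402134 0.15981566 0.21307573]
```

View pics/s3.png

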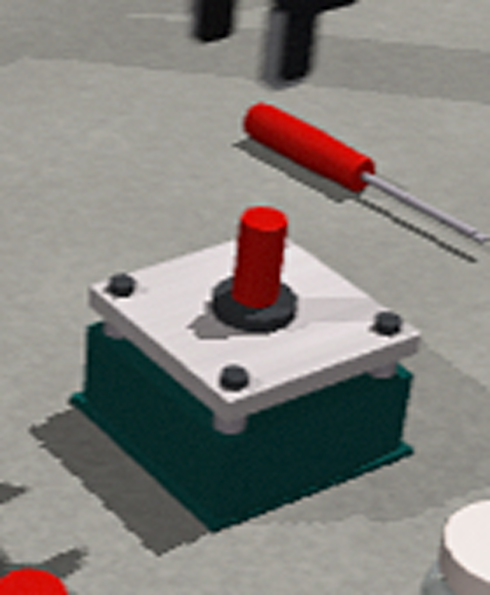

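The view shows the pin upright with its collar flat on the cover at crop (254,305). The head top is at about 0.129 m, as expected when home, and the gripper is clear. Handing in.

```bash
python3 -c "
from rig import env
print(env.close_job())"
```

```text
the job is handed in; nothing more can be done
None
```

The pin is fully home through cover, ring and base, with its collar flat on the cover and the gripper released and clear; the job was handed in at about 18 s, and the hand-in call returned no verdict.

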